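Build up the laptop riser, pressing each spacer plate flat

ROBOT

A 7-joint arm with a two-finger parallel gripper is mounted at the origin on the work surface. World frame = base frame: x ahead of the robot, y to its left, z up, the work surface at z = 0. Lengths are in m, angles in rad, forces in N, time in s.
With the tool pointing down it reaches from about 0.425 to 0.925 m from the base axis. Payload 6.8 kg.
Tool frame: the origin (TCP) lies midway between the tips of the shut fingers; the grasp point (between the pads) lies 19 mm behind it; z points along the fingers, y is the line along which they close (so a half turn about z gives the same grasp; the last joint's range is limited). The gripper opens to 85 mm and grips with 20 to 120 N. Pads are 22 mm wide; open, the fingers measure 114 mm over their backs; the gripper's body (76 mm by 85 mm) begins 54 mm behind the grasp point. The pads swing forward as they close: fully open they stand 13 mm farther back than shut.
Start: joints at [-1.359, 0.477, 0.022, 1.555, -0.011, 1.109, -0.083], TCP at [0.212, 0.641, 0.231] pointing down, gripper open.
Joint ranges: [-2.96, 2.96], [-0.34, 2.1], [-1.41, 1.46], [0.24, 2.44], [-1.37, 4.51], [0.17, 1.92], [-2.96, 2.96]. Speed limits (rad/s): [2.39, 2.39, 3.14, 3.14, 3.14, 3.14, 3.14].

INTERFACE

Orientations are given as a rotation vector (axis times angle).
In Python, from bench import get_obs, grab_frame, camera_params, r gives the robot as it stands.
- The arm moves only by the shell command python3 -m jog 'ROWS' [FORCE]. ROWS is JSON, a list of rows, each an object of numbers: "rx", "ry", "rz": the turn, a rotation vector about the world's x, y, z scaled (see below); "x", "y", "z": the shift along the world's x, y, z scaled (see below); "jaw": the opening, from -1 (shut) to 1 (fully open). In form: [{"rx": .., "ry": .., "rz": .., "x": .., "y": .., "z": .., "jaw": ..}, ...]. A call has 1 to 8 rows; each row shifts and turns the commanded pose from where the row before left it; what a row does not reach is not made up. The controller multiplies each number of a shift by 60 mm and each number of a turn by 10 degrees. A row lasts 1/8 s, in which the tool goes at most 62.5 mm and 10.7 degrees, less where a joint would pass 70% of its speed; a pose out of reach is approached as far as the arm can. A call with a number of a shift or a turn outside -1 to 1 is refused whole. A call with a gripper value outside its range is refused whole. The fingers move at their own pace and stop on an object; FORCE is the grip in N (left out, the last holds). Time passes only in rows, so rows that do not move let the fingers close. It gives the time, the measured TCP pose, the force, the opening and the grip force at its end, in the units of the state.
- get_obs(): the state, without advancing time (a new reading comes with each control period).
- grab_frame(name): name is "scene" or "side" or "wrist"; returns the picture (384x512x3 uint8, red, green, blue); there is no depth.
- camera_params(name): a dict with "fx", "fy", "cx", "cy" (pixels), "R" (3x3) and "t" (3): a world point X has camera coordinates R X + t. Camera axes: x right, y down, z forward; pixel columns grow to the right and rows downward; lengths in m; the calibration is good to about 2 mm. A picture is of the moment at which its call begins: read the wrist's pose just before it. camera_params takes no time and is no camera call; for the wrist camera it gives the pose at the moment of the call.
- r.hand_in(): hands the job in; it is judged then, once.
The state is a dict: "clock": time; "joints": joint angles; "qvel": joint speeds; "tau": joint torques, N m; "tcp_pos": TCP position; "orientation": TCP orientation; "contact_force": force on the tool from outside, world axes, zero at the start; "moment": the same for the moment, N m; "grip_width": finger opening in m; "gripper_force": force on a finger pad.
Only numpy, scipy, OpenCV 4.12 (cv2) and the standard library are available. Lean on these libraries where they do the work, as an engineer would, in place of code of your own. Each camera call takes 0.05 s, during which the arm holds its last target. There are 200 camera calls.

TASK

Build up the laptop riser: lay the thick wooden plate flat in the cradle between its two cheeks, let go, and press firmly on its top with the fingertips to feel that it lies flat. Only then take the thin plate from its caddy, set it down flat on the mouse mat and let go, take it again by its long sides, lay it squarely on the thick one, let go, and press on it in the same way. Set the plates down rather than dropping them, and leave the other things on the table where they are.

Things in the scene. Friction and masses are not known exactly. Their poses are not given: they have to be found in the camera images.
- thick_plate: the thick spacer plate: a plain light-wood rectangle 62 mm (its x) by 48 mm (its y), 18 mm thick, lying flat and loose on the bare table; 40 to 75 g; origin at the centre of its underside, z up
- thin_plate: the thin spacer plate: the same wood and outline, 62 mm (x) by 48 mm (y), 10 mm thick; 24 to 45 g; origin at the centre of its underside, z up. It starts lying flat in the caddy, its x along the caddy's x: only its two short ends (faces across x, 62 mm apart) can be gripped there
- caddy: white plastic caddy fixed to the table; origin at the centre of its underside. Floor 12 mm above the table, 50 mm long in x; two walls along x, 62 mm long, 6 mm thick, 52 mm apart inside, tops 40 mm above the table; open at both x ends
- cradle_seat (a point): centre of the flat seat of the bare aluminium riser cradle (fixed), 12 mm above the table, 40 mm wide in y: plates overhang it 4 mm each side. Two cheeks, 12 mm thick, 34 mm wide in y, tops 50 mm above the seat, face each other 76 mm apart along x. Plates lie between them, x along the seat's x (either way round), held by their long sides (48 mm apart in y): no room for fingers at the ends
- mouse_mat: grey mouse mat fixed to the table, 140 mm (x) by 160 mm (y), 3 mm thick, empty: room to put a plate down and take it anew; origin at the centre of its underside
- tumbler: bystander, to be left alone: grey drinking tumbler with an orange lid and a straw, 87 mm across, body and lid 147 mm tall (the straw rises to 218); origin at the centre of its underside
- sanitiser: bystander, to be left alone: clear bottle of hand sanitiser, 54 mm across, 125 mm tall; origin at the centre of its underside
- carton: bystander, to be left alone: cardboard carton 90 x 140 x 55 mm; origin at the centre of its underside
- stapler: bystander, to be left alone: black stapler 125 x 34 mm, 45 mm tall, long along its x; origin at the centre of its underside
- pen: bystander, to be left alone: blue pen 140 mm long (along x), 10 mm thick; origin at the centre of its underside
- tape_roll: bystander, to be left alone: roll of clear tape lying flat, 56 mm across, 19 mm tall; origin at the centre of its underside
- note_pad: bystander, to be left alone: block of notes 76 x 76 x 32 mm; origin at the centre of its underside
Not all that is in view belongs to the job. What is shaped like the thin_plate but green, purple or red is not meant.

How it is judged:
On the way, in this order (a step that is already met when the one before it is completed fails the run):
1. the thick plate is laid in the cradle and let go, the thin one not on it (z of thick_plate in the frame of cradle_seat between -0.003 and 0.015 m and angle between thick_plate's own z axis and vertical below 0.3 rad and horizontal distance between thick_plate and cradle_seat below 0.02 m and contact force between the fingers and thick_plate below 0.1 N and horizontal distance between thin_plate and cradle_seat above 0.06 m), for 0.2 s.
2. the thick plate is pressed down on the seat with more than 3 N, lying flat, before the thin one is added (z of thick_plate in the frame of cradle_seat between -0.003 and 0.003 m and angle between thick_plate's own z axis and vertical below 0.05 rad and x of thick_plate in the frame of cradle_seat between -0.009 and 0.009 m and y of thick_plate in the frame of cradle_seat between -0.009 and 0.009 m and angle between the x axis of thick_plate and the x axis of cradle_seat, either way round below 0.2 rad and contact force between thick_plate and cradle above 3 N and contact force between the fingers and thick_plate above 2 N and horizontal distance between thin_plate and cradle_seat above 0.06 m), for 0.1 s.
3. the thin plate lies flat on the mouse mat, let go (height (world z) of thin_plate below 0.008 m and x of thin_plate in the frame of mouse_mat between -0.07 and 0.07 m and y of thin_plate in the frame of mouse_mat between -0.08 and 0.08 m and angle between thin_plate's own z axis and vertical below 0.05 rad and contact force between the fingers and thin_plate below 0.1 N and linear speed of thin_plate below 0.02 m/s), for 0.2 s.
4. the thin plate is laid on the thick one and let go (z of thick_plate in the frame of cradle_seat between -0.003 and 0.003 m and angle between thick_plate's own z axis and vertical below 0.05 rad and x of thick_plate in the frame of cradle_seat between -0.009 and 0.009 m and y of thick_plate in the frame of cradle_seat between -0.009 and 0.009 m and angle between the x axis of thick_plate and the x axis of cradle_seat, either way round below 0.2 rad and z of thin_plate in the frame of cradle_seat between 0.015 and 0.033 m and angle between thin_plate's own z axis and vertical below 0.3 rad and horizontal distance between thin_plate and cradle_seat below 0.02 m and contact force between the fingers and thin_plate below 0.1 N), for 0.2 s.
5. the thin plate is pressed down on the thick one with more than 3 N, lying flat (z of thick_plate in the frame of cradle_seat between -0.003 and 0.003 m and angle between each of thick_plate, thin_plate's own z axis and vertical below 0.05 rad and x of thick_plate in the frame of cradle_seat between -0.009 and 0.009 m and y of thick_plate in the frame of cradle_seat between -0.009 and 0.009 m and angle between the x axis of each of thick_plate, thin_plate and the x axis of cradle_seat, either way round below 0.2 rad and z of thin_plate in the frame of cradle_seat between 0.015 and 0.021 m and x of thin_plate in the frame of cradle_seat between -0.009 and 0.009 m and y of thin_plate in the frame of cradle_seat between -0.009 and 0.009 m and contact force between thin_plate and thick_plate above 3 N and contact force between the fingers and thin_plate above 2 N), for 0.1 s.
At the end, for the whole second after the job is handed in: Thick plate on the cradle's seat, thin plate on the thick one, both at rest: each within 9 mm of the seat's centre in its x and y, within 3 mm of its height (undersides 0 and 18 mm above the seat), tilted under 0.05 rad, long axis within 0.2 rad of the seat's x (z of thick_plate in the frame of cradle_seat between -0.003 and 0.003 m and angle between each of thick_plate, thin_plate's own z axis and vertical below 0.05 rad and x of thick_plate in the frame of cradle_seat between -0.009 and 0.009 m and y of thick_plate in the frame of cradle_seat between -0.009 and 0.009 m and angle between the x axis of each of thick_plate, thin_plate and the x axis of cradle_seat, either way round below 0.2 rad and z of thin_plate in the frame of cradle_seat between 0.015 and 0.021 m and x of thin_plate in the frame of cradle_seat between -0.009 and 0.009 m and y of thin_plate in the frame of cradle_seat between -0.009 and 0.009 m and linear speed of each of thick_plate, thin_plate below 0.01 m/s); the robot touches nothing.
It fails at once if a plate is dropped: it falls free faster than 0.5 m/s (some 13 mm) ((linear speed of thick_plate above 0.5 m/s and contact force between the fingers and thick_plate below 0.1 N) or (linear speed of thin_plate above 0.5 m/s and contact force between the fingers and thin_plate below 0.1 N)).
It fails at once if a bystander is shifted by more than 30 mm (distance of any of tumbler, sanitiser, carton, stapler, pen, tape_roll, note_pad from where it was at the start of the episode above 0.03 m).
It also fails if it takes over 72 s, if anything falls off the work surface, if the arm or the gripper's body presses on something with over 40 N, if the wrist force passes 120 N, or if a joint passes its speed limit or range.

## Working session

There is one attempt and no reset: what is moved stays moved. The work goes in short steps, Python scripts to look and compute and a shell command to move; the robot and the scene stay as the last step left them, time stands still between calls to the robot, and variables do not carry over. Pictures are saved under pics/ and viewed, at most 10 in all, crops included, and the job is handed in when it is done.

```bash
ls; mkdir -p pics; cat > h.py <<'E'
import numpy as np, cv2
from bench import get_obs, grab_frame, camera_params
def save(n,img): cv2.imwrite('pics/'+n,cv2.cvtColor(img,cv2.COLOR_RGB2BGR))
def ray(P,u,v,z):
    R=np.array(P['R']);t=np.array(P['t']);c=-R.T@t
    d=R.T@np.array([(u-P['cx'])/P['fx'],(v-P['cy'])/P['fy'],1]);return c+d*(z-c[2])/d[2]
def proj(P,X):
    q=np.array(P['R'])@np.array(X)+np.array(P['t']);return q[0]/q[2]*P['fx']+P['cx'],q[1]/q[2]*P['fy']+P['cy']
E
python3 - <<'E'
from h import *
for n in ['scene','side']:
    P=camera_params(n);im=grab_frame(n);np.save(n+'.npy',im);save(n+'0.png',im)
    print(n,P['fx'],-np.array(P['R']).T@np.array(P['t']),np.array(P['R'])[2])
print(get_obs()['orientation'],get_obs()['grip_width'])
E
```

```text
pics
scene 409.10645972202593 [ 0.84682288 -0.54147216  0.71075556] [-0.31695653  0.59151529 -0.74138264]
side 354.1202459693639 [0.44742629 0.57847528 0.75025069] [ 0.14332691 -0.61582285 -0.77473842]
[-5.00152418e-01 -3.10137406e+00  2.54019652e-03] 0.08572425955328265
```

View pics/scene0.png

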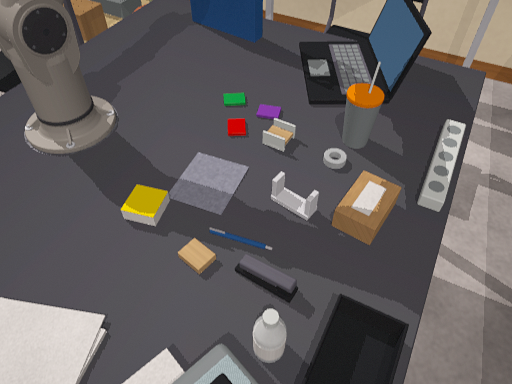

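View pics/side0.png

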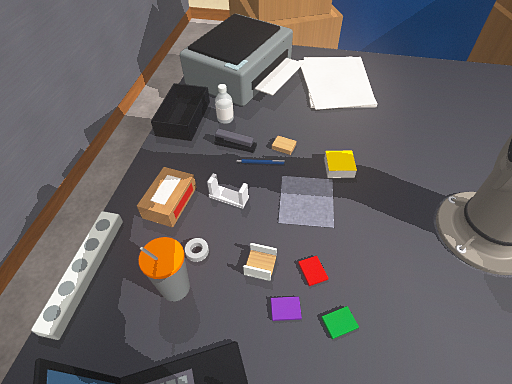

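Scene: the thick plate is at (197,256), lying between the note pad, pen and stapler. The wooden thin plate is in the white caddy at (279,135). The cradle is at (295,198) and the mat at (210,182). The plates shaped like the thin one are green (234,99), purple (269,112) and red (236,127). These are excluded by colour, and the wooden one between the white walls fits the description. I'll confirm this in an enlarged crop.

```bash
python3 - <<'E'
from h import *
s=np.load('scene.npy');d=np.load('side.npy')
def c(im,u,v,w=33,h=25): return cv2.resize(im[v-h:v+h,u-w:u+w],(396,300),interpolation=cv2.INTER_CUBIC)
save('crops.png',np.vstack([np.hstack([c(s,279,135),c(s,295,195)]),np.hstack([c(d,261,262),c(d,229,191)])]))
for n,im,pts in [('scene',s,[(197,256),(279,133)]),('side',d,[(284,145),(261,262)])]:
    P=camera_params(n)
    hsv=cv2.cvtColor(im,cv2.COLOR_RGB2HSV)
    for (u,v),z in zip(pts,[.018,.022]):
        print(n,im[v,u],hsv[v,u])
        h0=hsv[v,u].astype(int)
        m=cv2.inRange(hsv,(8,60,int(h0[2])-22),(28,255,255))
        k,l=cv2.connectedComponents(m); m=(l==l[v,u]).astype(np.uint8)
        ys,xs=np.nonzero(m)
        W=np.array([ray(P,a,b,z)[:2] for a,b in zip(xs,ys)])
        r=cv2.minAreaRect((W*1000).astype(np.float32));print('  n',len(xs),np.round(r[0],1),np.round(r[1],1),r[2])
    # mat: 
    u,v=((210,182) if n=='scene' else (307,201))
    print('mat px',im[v,u],hsv[v,u], 'table',im[v,u+60])
E
```

```text
scene [210 173 123] [ 17 106 210]
  n 577 [ 535.6 -200.2] [45.4 58.7] 77.14673614501953
scene [200 164 115] [ 17 108 200]
  n 170 [525.9 205.4] [35.2 58.9] 84.21208953857422
mat px [146 143 155] [128  20 155] table [86 84 90]
side [241 196 129] [ 18 119 241]
  n 218 [ 535.8 -195.4] [46.1 63.2] 76.8325424194336
side [234 185 125] [ 17 119 234]
  n 389 [526.7 204. ] [47.1 60.7] 85.96308135986328
mat px [165 165 179] [120  20 179] table [66 64 67]
```

View pics/crops.png

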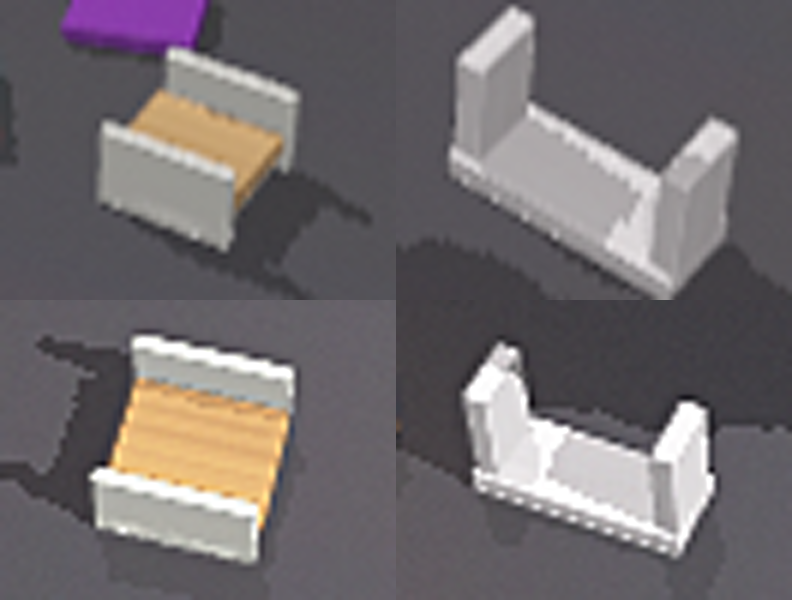

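The crop confirms a wooden plate between the white caddy walls, with only the purple plate nearby. The cheek tops show up clearly in both views.

```bash
python3 - <<'E'
from h import *
pts={'scene':[(278.7,176.2),(312.7,195.2)],'side':[(212.3,177.3),(243.8,188.2)]}
for n in pts:
    P=camera_params(n);a,b=[ray(P,*p,.062)[:2] for p in pts[n]]
    print(n,a.round(4),b.round(4),'mid',((a+b)/2).round(4),'len',np.linalg.norm(a-b).round(4),np.degrees(np.arctan2(*(a-b)[::-1])).round(1))
for n,q in [('scene',(210,182)),('side',(307,201))]:
    P=camera_params(n);im=np.load(n+'.npy');g=cv2.cvtColor(im,cv2.COLOR_RGB2GRAY)
    m=cv2.medianBlur(cv2.inRange(g,115,200),5);k,l=cv2.connectedComponents(m);ys,xs=np.nonzero(l==l[q[1],q[0]])
    r=cv2.minAreaRect(np.array([ray(P,a,b,.003)[:2]*1000 for a,b in zip(xs,ys)],np.float32));print('mat',r,len(xs))
P=camera_params('wrist');o=get_obs();print('wrist cam',-np.array(P['R']).T@np.array(P['t'])-o['tcp_pos'],np.array(P['R'])[2],P['fx'])
P=camera_params('scene')
for nm,q,z in [('tumbler',(364,96),.147),('tape',(335,157),.019),('carton',(371,196),.055),('stapler',(266,272),.045),('pen',(240,239),.01),('pad',(146,199),.032)]: print(nm,ray(P,*q,z)[:2].round(3))
E
```

```text
scene [0.6063 0.0286] [0.693  0.0122] mid [0.6497 0.0204] len 0.0882 169.3
side [0.6928 0.0131] [0.6044 0.0328] mid [0.6486 0.0229] len 0.0905 -12.6
mat ((440.74468994140625, 19.998470306396484), (139.16644287109375, 100.8271713256836), 5.650403022766113) 1689
mat ((445.679931640625, -6.950935363769531), (140.02078247070312, 159.2903594970703), 5.600469589233398) 2487
wrist cam [-0.07722775  0.0263077   0.14347133] [ 0.29900965 -0.10069758 -0.94892214] 270.8627428381297
tumbler [0.702 0.278]
tape [0.684 0.189]
carton [0.801 0.074]
stapler [ 0.684 -0.187]
pen [ 0.594 -0.125]
pad [ 0.369 -0.142]
```

```bash
python3 -m jog '[{"x":0.5,"y":-0.85,"jaw":1},{"x":0.5,"y":-0.85},{"x":0.5,"y":-0.85},{"x":0.5,"y":-0.85},{"x":0.5,"y":-0.85},{"x":0.5,"y":-0.85},{"x":0.5,"y":-0.85},{"x":0.5,"y":-0.85,"rz":0.5}]'
python3 -m jog '[{"x":0.2,"y":-0.95},{"x":0.2,"y":-0.95},{"x":0.2,"y":-0.95},{"x":0.2,"y":-0.95},{"x":0.2,"y":-0.95},{"x":0.2,"y":-0.95},{"x":0.2,"y":-0.95},{"z":-0.5}]'
cat >> h.py <<'E'
def wrist(): 
    P=camera_params('wrist');return P,grab_frame('wrist')
def rect(P,m,z):
    ys,xs=np.nonzero(m);W=np.array([ray(P,a,b,z)[:2] for a,b in zip(xs,ys)])*1000
    (cx,cy),(w,h),a=cv2.minAreaRect(W.astype(np.float32))
    if w>h: a-=90; w,h=h,w
    a=(a+90)%180-90
    return np.round([cx,cy,w,h,a],1)  # a = direction of the short side; long = a-90
def wood(im,v0=150,s0=60):
    m=cv2.inRange(cv2.cvtColor(im,cv2.COLOR_RGB2HSV),(8,s0,v0),(28,255,255))
    k,l,st,c=cv2.connectedComponentsWithStats(m);i=1+np.argsort(-st[1:,4])[:3];return [(l==j,st[j],c[j]) for j in i]
def tool():
    o=get_obs();R,_=cv2.Rodrigues(np.array(o['orientation'],float));return np.round(o['tcp_pos'],4),np.degrees(np.arctan2(R[1,1],R[0,1])).round(1),R[2,2],o['clock']
E
python3 - <<'E'
from h import *
print(tool())
P,im=wrist();np.save('w1.npy',im);save('w1.png',im)
for m,st,c in wood(im): print(st,c.round(),rect(P,m,.018))
P=camera_params('scene')
print('pen',ray(P,209,230,.005),ray(P,271,247,.005))
E
```

```text
(array([0.2121, 0.6403, 0.2304]), np.float64(71.7), np.float64(-0.9999986814831113), 0.1)
[413 363   9  13  31] [416. 368.] [651.2 804.6   5.3  34.6 -71.5]
[ 77 381   9   3  21] [ 81. 382.] [493.1 223.2   5.   15.5 -18.3]
pen [ 0.52236807 -0.13250687  0.005     ] [ 0.65760132 -0.10946551  0.005     ]validation failed for argument at $[0]...
validation failed for argument at $[0]...
```

View pics/w1.png

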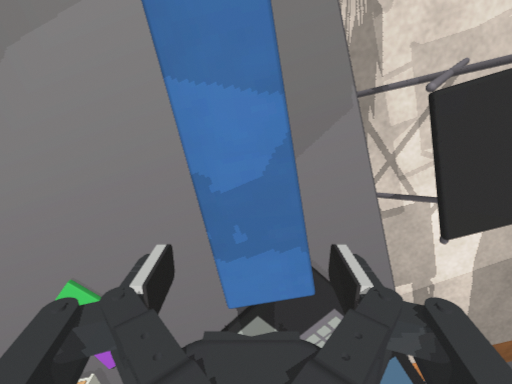

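The moves were refused because every row apparently needs all seven numbers. The picture therefore only shows the start view: table edge, blue object and open fingers.

```bash
python3 -m jog '[{"rx":0,"ry":0,"rz":0,"x":0.5,"y":-0.85,"z":0,"jaw":1},{"rx":0,"ry":0,"rz":0,"x":0.5,"y":-0.85,"z":0,"jaw":1},{"rx":0,"ry":0,"rz":0,"x":0.5,"y":-0.85,"z":0,"jaw":1},{"rx":0,"ry":0,"rz":0,"x":0.5,"y":-0.85,"z":0,"jaw":1},{"rx":0,"ry":0,"rz":0,"x":0.5,"y":-0.85,"z":0,"jaw":1},{"rx":0,"ry":0,"rz":0,"x":0.5,"y":-0.85,"z":0,"jaw":1},{"rx":0,"ry":0,"rz":0,"x":0.5,"y":-0.85,"z":0,"jaw":1},{"rx":0,"ry":0,"rz":0.5,"x":0.5,"y":-0.85,"z":0,"jaw":1}]'
```

```text
clock: 1.15
tcp_pos: [0.4528, 0.231, 0.2314]
orientation: [0.361, 3.121, 0.0]
contact_force: [-0.6, 1.4, 0.1]
grip_width: 0.0853
gripper_force: 0.0
```

```bash
python3 -m jog '[{"rx":0,"ry":0,"rz":0,"x":0.17,"y":-0.9,"z":0,"jaw":1},{"rx":0,"ry":0,"rz":0,"x":0.17,"y":-0.9,"z":0,"jaw":1},{"rx":0,"ry":0,"rz":0,"x":0.17,"y":-0.9,"z":0,"jaw":1},{"rx":0,"ry":0,"rz":0,"x":0.17,"y":-0.9,"z":0,"jaw":1},{"rx":0,"ry":0,"rz":0,"x":0.17,"y":-0.9,"z":0,"jaw":1},{"rx":0,"ry":0,"rz":0,"x":0.17,"y":-0.9,"z":0,"jaw":1},{"rx":0,"ry":0,"rz":0,"x":0.17,"y":-0.9,"z":0,"jaw":1},{"rx":0,"ry":0,"rz":0,"x":0.17,"y":-0.8,"z":-0.5,"jaw":0.6}]'
python3 - <<'E'
from h import *
print(tool())
P,im=wrist();np.save('w1.npy',im);save('w2.png',im)
for m,st,c in wood(im): print(st,c.round(),rect(P,m,.018),np.median(im[m],0))
E
```

```text
clock: 2.15
tcp_pos: [0.5356, -0.1957, 0.2029]
orientation: [0.364, 3.115, -0.0]
contact_force: [0.9, 0.9, -1.0]
grip_width: 0.0698
gripper_force: 0.0
(array([ 0.5356, -0.1957,  0.2029]), np.float64(76.7), np.float64(-0.9999865359654201), 2.15)
[ 213    0   97   59 3617] [261.  21.] [ 372.8 -144.3   62.1   83.3   12. ] [210. 178.  45.]
[ 423  264   89   55 2163] [471. 291.] [779.5  70.9  97.3 119.4   3.7] [186. 140.  93.]
[ 227  146   37   48 1635] [245. 170.] [ 533.7 -202.2   44.3   60.    76.6] [164. 130.  91.]
```

View pics/w2.png

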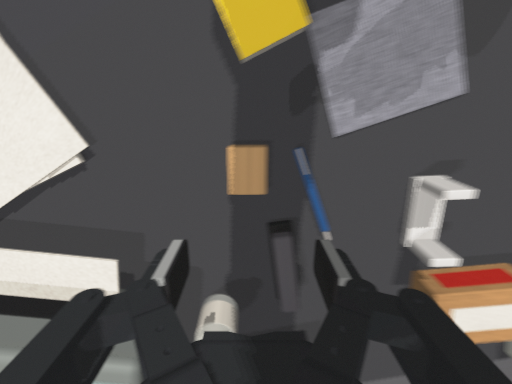

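The wrist view shows the thick plate at (247,170) midway below the fingers. The pen at (300–328,150–235) is about 37 mm off its side, so I keep a 70 mm opening. I re-measure the plate, including its shaded part, now that the arm is settled.

```bash
python3 - <<'E'
from h import *
print(tool())
P,im=wrist()
for m,st,c in wood(im,90): print(st,c.round(),rect(P,m,.018))
g=im[165,215:285];print(g.tolist()[::3])
# cradle via white mask
h=cv2.cvtColor(im,cv2.COLOR_RGB2HSV);m=cv2.inRange(h,(0,0,130),(180,25,255));k,l,st,c=cv2.connectedComponentsWithStats(m)
print([(s.tolist(),cc.round(1)) for s,cc in zip(st[1:],c[1:]) if s[4]>300])
E
```

```text
(array([ 0.5325, -0.2022,  0.1981]), np.float64(76.3), np.float64(-0.9999875495687556), 2.2)
[ 226    0   96   60 3620] [272.  22.] [ 372.6 -138.8   60.9   81.5   11.9]
[ 423  266   89   68 2757] [467. 296.] [790.3  56.  119.8 121.  -87. ]
[ 236  146   40   52 1985] [256. 171.] [ 533.3 -197.2   48.2   64.5   77.8]
[[74, 73, 76], [74, 73, 75], [75, 74, 76], [75, 74, 76], [74, 74, 75], [74, 73, 74], [75, 74, 76], [143, 117, 90], [210, 167, 115], [161, 129, 89], [164, 130, 92], [162, 127, 88], [168, 134, 92], [164, 131, 90], [160, 126, 88], [160, 126, 88], [167, 133, 92], [163, 129, 90], [163, 129, 90], [160, 127, 89], [110, 89, 65], [49, 48, 50], [58, 57, 59], [57, 55, 58]]
[([331, 0, 149, 137, 10795], array([405. ,  66.9])), ([0, 28, 94, 188, 9220], array([ 32.5, 132.2])), ([418, 176, 75, 95, 3263], array([447.4, 219.7])), ([156, 239, 29, 45, 419], array([169.3, 260.8])), ([0, 251, 125, 54, 5052], array([ 55.1, 277.3])), ([209, 299, 34, 35, 878], array([227.1, 315.7])), ([464, 311, 48, 26, 1059], array([488.4, 323.9])), ([96, 365, 49, 19, 737], array([120.7, 374.9]))]
```

```bash
python3 -m jog '[{"rx":0,"ry":0,"rz":0.1,"x":0,"y":0,"z":-0.8,"jaw":0.6},{"rx":0,"ry":0,"rz":0,"x":0,"y":0,"z":-0.8,"jaw":0.6},{"rx":0,"ry":0,"rz":0,"x":0,"y":0,"z":0,"jaw":0.6},{"rx":0,"ry":0,"rz":0,"x":0,"y":0,"z":0,"jaw":0.6}]'
python3 - <<'E'
from h import *
print(tool())
P,im=wrist()
for m,st,c in wood(im,90): print(st,c.round(),rect(P,m,.018))
E
```

```text
clock: 2.75
tcp_pos: [0.5348, -0.1933, 0.1068]
orientation: [0.337, 3.122, -0.0]
contact_force: [0.0, 0.9, 0.7]
grip_width: 0.068
gripper_force: 0.0
(array([ 0.5348, -0.1933,  0.1068]), np.float64(77.7), np.float64(-0.9999986891707214), 2.75)
[ 219  161   56   69 3613] [246. 195.] [ 534.  -197.    48.4   65.4   76.8]
[ 226    0   96   41 1853] [265.  13.] [ 402.3 -147.    25.9   69.4  -12.4]
[ 458  324   54   60 1169] [488. 348.] [772.6  35.7  25.2 118.3 -57.2]
```

```bash
python3 -m jog '[{"rx":0,"ry":0,"rz":-0.08,"x":0,"y":-0.06,"z":-0.7,"jaw":0.6},{"rx":0,"ry":0,"rz":0,"x":0,"y":0,"z":-0.6,"jaw":0.6},{"rx":0,"ry":0,"rz":0,"x":0,"y":0,"z":-0.42,"jaw":0.6},{"rx":0,"ry":0,"rz":0,"x":0,"y":0,"z":0,"jaw":0.6},{"rx":0,"ry":0,"rz":0,"x":0,"y":0,"z":0,"jaw":-1},{"rx":0,"ry":0,"rz":0,"x":0,"y":0,"z":0,"jaw":-1},{"rx":0,"ry":0,"rz":0,"x":0,"y":0,"z":0,"jaw":-1},{"rx":0,"ry":0,"rz":0,"x":0,"y":0,"z":0,"jaw":-1}]' 40
```

```text
clock: 3.8
tcp_pos: [0.5355, -0.1973, 0.0044]
orientation: [0.359, 3.117, -0.0]
contact_force: [-0.8, 0.6, 7.9]
grip_width: 0.0469
gripper_force: 41.8
```

```bash
python3 -m jog '[{"rx":0,"ry":0,"rz":0,"x":0,"y":0,"z":0.6,"jaw":-1},{"rx":0,"ry":0,"rz":0,"x":0,"y":0,"z":0.9,"jaw":-1},{"rx":0,"ry":0,"rz":0.16,"x":0.54,"y":0.7,"z":0.5,"jaw":-1},{"rx":0,"ry":0,"rz":0,"x":0.55,"y":0.73,"z":0.4,"jaw":-1},{"rx":0,"ry":0,"rz":0,"x":0.55,"y":0.73,"z":0,"jaw":-1},{"rx":0,"ry":0,"rz":0,"x":0.55,"y":0.73,"z":0,"jaw":-1},{"rx":0,"ry":0,"rz":0,"x":0.55,"y":0.73,"z":0,"jaw":-1},{"rx":0,"ry":0,"rz":0,"x":0,"y":0,"z":0,"jaw":-1}]'
python3 -m jog '[{"rx":0,"ry":0,"rz":0,"x":0,"y":0,"z":0,"jaw":-1},{"rx":0,"ry":0,"rz":0,"x":0,"y":0,"z":0,"jaw":-1}]'
python3 - <<'E'
from h import *
print(tool())
P,im=wrist();save('w3.png',im);np.save('w3.npy',im)
print(proj(P,(.649,.022,.012)))
E
```

```text
clock: 4.8
tcp_pos: [0.7004, 0.0275, 0.1469]
orientation: [0.302, 3.125, 0.005]
contact_force: [-0.8, 0.1, -0.8]
grip_width: 0.0469
gripper_force: 41.5
clock: 5.05
tcp_pos: [0.6977, 0.0184, 0.1469]
orientation: [0.319, 3.125, -0.001]
contact_force: [0.5, -0.7, -0.3]
grip_width: 0.0466
gripper_force: 41.5
(array([0.6977, 0.0184, 0.1469]), np.float64(78.3), np.float64(-0.9999996952459592), 5.05)
(np.float64(244.3316398574317), np.float64(136.55798337037166))
```

View pics/w3.png

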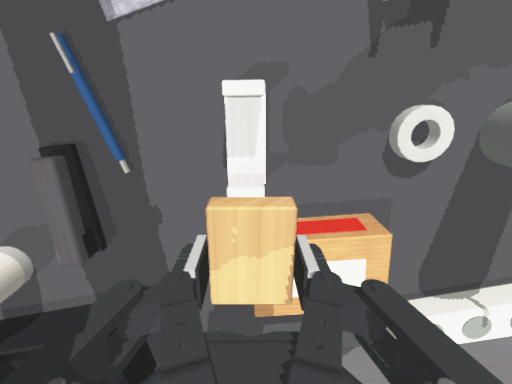

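The wrist view shows the cradle: its far cheek top at (222–265, 81–95) and the seat edges at columns ~226 and ~267. The held plate spans (209–295, 203–303) and is square in the fingers.

```bash
python3 - <<'E'
from h import *
print(tool())
im=np.load('w3.npy');P=camera_params('wrist')
tcp,yaw,_,_=tool()
g=im.sum(2)//3
for r in (84,90,110,120,130,140,150,160,165): print(r,g[r,216:274].tolist()[::1] if r in(90,140) else '', [216+int(i) for i in np.nonzero(np.abs(np.diff(g[r,216:274].astype(int)))>25)[0]])
c=g[:,243].astype(int);d=np.diff(c);print('col243',[(int(i),int(d[i])) for i in np.nonzero(np.abs(d)>12)[0] if i<310])
m=[w for w in wood(im,90) if w[2][1]>180][0][0]
print(rect(P,m,tcp[2]+.0136))
f=lambda u,v,z:ray(P,u,v,z)[:2].round(4)
print('cheek corners',f(222,81,.062),f(265,81,.062),f(224,95,.062),f(264,95,.062))
for v in (110,160): print('seat',v,f(225.5,v,.012),f(266.5,v,.012))
E
```

```text
(array([0.6977, 0.0185, 0.1468]), np.float64(78.3), np.float64(-0.9999998420889659), 5.1)
84  [220, 221, 264, 265]
90 [99, 99, 100, 99, 100, 114, 212, 244, 246, 247, 247, 247, 247, 247, 247, 247, 247, 247, 247, 246, 246, 247, 247, 247, 247, 247, 247, 247, 247, 247, 247, 247, 247, 247, 246, 246, 246, 246, 246, 247, 247, 247, 247, 247, 247, 247, 246, 244, 230, 164, 90, 89, 89, 93, 100, 99, 99, 99] [221, 222, 264, 265]
110  [224, 225, 265]
120  [224, 225, 265]
130  [224, 225, 265]
140 [100, 100, 100, 99, 99, 100, 99, 90, 77, 77, 181, 232, 234, 234, 233, 231, 230, 230, 232, 233, 232, 232, 232, 232, 231, 231, 232, 231, 231, 231, 231, 229, 228, 229, 229, 229, 230, 230, 232, 233, 233, 244, 247, 247, 247, 247, 247, 247, 247, 236, 88, 89, 90, 93, 99, 99, 99, 100] [225, 226, 265]
150  [225, 226, 265]
160  [226, 265]
165  [226, 265]
col243 [(78, 48), (79, 99), (94, -39), (95, -45), (96, 37), (97, 39), (196, -47), (197, -21), (303, -71), (304, -57)]
[704.7  44.8  75.7 101.3 -11.7]
cheek corners [0.598  0.0165] [0.6049 0.0494] [0.6084 0.0156] [0.6148 0.0467]
seat 110 [0.6201 0.0094] [0.6283 0.0489]
seat 160 [ 0.6686 -0.0021] [0.6772 0.0397]
```

```bash
python3 - <<'E'
from h import *
P=camera_params('wrist');tcp=tool()[0]
f=lambda u,v:ray(P,u,v,tcp[2]+.0136)[:2]
q=[f(209,208),f(295,208),f(292,303.5),f(211,303.5)]
print(np.round(q,4),np.mean(q,0).round(4),tcp, [np.linalg.norm(q[i]-q[(i+1)%4]).round(4) for i in range(4)])
e=np.array([np.cos(np.radians(-11.7)),np.sin(np.radians(-11.7))]);print('offset plate-tcp along x,y tool',(np.mean(q,0)-tcp[:2])@e,(np.mean(q,0)-tcp[:2])@[-e[1],e[0]])
E
```

```text
[[ 0.6643  0.0038]
 [ 0.6732  0.0472]
 [ 0.7323  0.0363]
 [ 0.7227 -0.0101]] [0.6981 0.0193] [0.6977 0.0185 0.1468] [np.float64(0.0443), np.float64(0.0601), np.float64(0.0474), np.float64(0.0601)]
offset plate-tcp along x,y tool 0.00025018777572587207 0.0008750117783630807
```

```bash
python3 -m jog '[{"rx":0,"ry":0,"rz":0,"x":-0.4,"y":0.04,"z":0,"jaw":-1},{"rx":0,"ry":0,"rz":0,"x":-0.4,"y":0.04,"z":0,"jaw":-1},{"rx":0,"ry":0,"rz":0,"x":0,"y":0,"z":-0.5,"jaw":-1},{"rx":0,"ry":0,"rz":0,"x":0,"y":0,"z":-0.3,"jaw":-1},{"rx":0,"ry":0,"rz":0,"x":0,"y":0,"z":0,"jaw":-1},{"rx":0,"ry":0,"rz":0,"x":0,"y":0,"z":0,"jaw":-1}]'
```

```text
clock: 5.85
tcp_pos: [0.6509, 0.0247, 0.0987]
orientation: [0.316, 3.125, -0.0]
contact_force: [-0.3, -0.5, -0.2]
grip_width: 0.0468
gripper_force: 41.5
```

```bash
python3 -m jog '[{"rx":0,"ry":0,"rz":0,"x":-0.02,"y":-0.03,"z":-0.4,"jaw":-1},{"rx":0,"ry":0,"rz":0,"x":0,"y":0,"z":-0.4,"jaw":-1},{"rx":0,"ry":0,"rz":0,"x":0,"y":0,"z":-0.3,"jaw":-1},{"rx":0,"ry":0,"rz":0,"x":0,"y":0,"z":-0.2,"jaw":-1},{"rx":0,"ry":0,"rz":0,"x":0,"y":0,"z":0,"jaw":-1},{"rx":0,"ry":0,"rz":0,"x":0,"y":0,"z":0,"jaw":-1}]'
```

```text
clock: 6.6
tcp_pos: [0.6497, 0.0233, 0.0209]
orientation: [0.315, 3.124, 0.0]
contact_force: [0.1, 0.4, 0.2]
grip_width: 0.0467
gripper_force: 41.5
```

```bash
python3 -m jog '[{"rx":0,"ry":0,"rz":0,"x":0,"y":0,"z":-0.04,"jaw":-1},{"rx":0,"ry":0,"rz":0,"x":0,"y":0,"z":0,"jaw":-1},{"rx":0,"ry":0,"rz":0,"x":0,"y":0,"z":0,"jaw":-1}]'
```

```text
clock: 6.98
tcp_pos: [0.6491, 0.0235, 0.0179]
orientation: [0.315, 3.126, 0.0]
contact_force: [-0.2, 0.0, -0.0]
grip_width: 0.0466
gripper_force: 41.5
```

```bash
python3 -m jog '[{"rx":0,"ry":0,"rz":0,"x":0,"y":0,"z":-0.03,"jaw":-1},{"rx":0,"ry":0,"rz":0,"x":0,"y":0,"z":0,"jaw":-1}]'
```

```text
clock: 7.22
tcp_pos: [0.6492, 0.0234, 0.0165]
orientation: [0.316, 3.125, 0.001]
contact_force: [-2.1, -0.1, 3.9]
grip_width: 0.0467
gripper_force: 42.1
```

```bash
python3 -m jog '[{"rx":0,"ry":0,"rz":0,"x":0,"y":0,"z":0,"jaw":0.6},{"rx":0,"ry":0,"rz":0,"x":0,"y":0,"z":0,"jaw":0.6},{"rx":0,"ry":0,"rz":0,"x":0,"y":0,"z":0,"jaw":0.6},{"rx":0,"ry":0,"rz":0,"x":0,"y":0,"z":0,"jaw":0.6},{"rx":0,"ry":0,"rz":0,"x":0,"y":0,"z":0.5,"jaw":0.6},{"rx":0,"ry":0,"rz":0,"x":0,"y":0,"z":0.9,"jaw":-1},{"rx":0,"ry":0,"rz":0,"x":0.5,"y":0,"z":0.3,"jaw":-1},{"rx":0,"ry":0,"rz":0,"x":0.5,"y":0,"z":0.3,"jaw":-1}]'
python3 -m jog '[{"rx":0,"ry":0,"rz":0,"x":0,"y":0,"z":0,"jaw":-1},{"rx":0,"ry":0,"rz":0,"x":0,"y":0,"z":0,"jaw":-1}]'
python3 - <<'E'
from h import *
print(tool())
P,im=wrist();save('w4.png',im);np.save('w4.npy',im);print(get_obs()['grip_width'])
for m,st,c in wood(im,90): print(st,c.round(),rect(P,m,.030))
print(proj(P,(.6496,.0233,.03)))
E
```

```text
clock: 8.22
tcp_pos: [0.7098, 0.0236, 0.1374]
orientation: [0.315, 3.125, 0.001]
contact_force: [-0.3, 0.1, -0.7]
grip_width: 0.0139
gripper_force: 0.0
clock: 8.48
tcp_pos: [0.7079, 0.0233, 0.135]
orientation: [-0.316, -3.124, 0.0]
contact_force: [-0.1, 1.0, 0.5]
grip_width: -0.0001
gripper_force: 0.0
(array([0.7079, 0.0233, 0.135 ]), np.float64(78.5), np.float64(-0.9999982033056872), 8.475)
0.0004395104916710094
[ 241  210  152  101 5769] [338. 248.] [780.3  97.1  93.3 192.6 -39.8]
[ 210   94   56   71 3771] [238. 129.] [649.2  24.   48.4  61.5  78.4]
[247 306  10  13 112] [251. 312.] [848.9  -4.6  10.2  16.8  78.4]
(np.float64(237.52055113503064), np.float64(131.02144894146733))
```

The plate lies at (0.649, 0.024) at 78.4°, within 1 mm of the seat centre. Now I press on it with shut fingertips.

```bash
python3 -m jog '[{"rx":0,"ry":0,"rz":0,"x":-0.5,"y":0,"z":0,"jaw":-1},{"rx":0,"ry":0,"rz":0,"x":-0.48,"y":0,"z":0,"jaw":-1},{"rx":0,"ry":0,"rz":0,"x":0,"y":0,"z":-0.6,"jaw":-1},{"rx":0,"ry":0,"rz":0,"x":0,"y":0,"z":-0.6,"jaw":-1},{"rx":0,"ry":0,"rz":0,"x":0,"y":0,"z":-0.4,"jaw":-1},{"rx":0,"ry":0,"rz":0,"x":0,"y":0,"z":0,"jaw":-1},{"rx":0,"ry":0,"rz":0,"x":0,"y":0,"z":0,"jaw":-1}]'
```

```text
clock: 9.4
tcp_pos: [0.6503, 0.0232, 0.0406]
orientation: [0.316, 3.125, 0.0]
contact_force: [0.3, -0.5, 0.5]
grip_width: 0.0006
gripper_force: 0.0
```

```bash
python3 -m jog '[{"rx":0,"ry":0,"rz":0,"x":0,"y":0,"z":-0.05,"jaw":-1},{"rx":0,"ry":0,"rz":0,"x":0,"y":0,"z":-0.04,"jaw":-1},{"rx":0,"ry":0,"rz":0,"x":0,"y":0,"z":0,"jaw":-1},{"rx":0,"ry":0,"rz":0,"x":0,"y":0,"z":0,"jaw":-1}]'
```

```text
clock: 9.9
tcp_pos: [0.6503, 0.0234, 0.0347]
orientation: [0.315, 3.126, 0.0]
contact_force: [0.1, -0.1, -0.3]
grip_width: 0.0001
gripper_force: 0.0
```

```bash
python3 -m jog '[{"rx":0,"ry":0,"rz":0,"x":0,"y":0,"z":-0.05,"jaw":-1},{"rx":0,"ry":0,"rz":0,"x":0,"y":0,"z":-0.03,"jaw":-1},{"rx":0,"ry":0,"rz":0,"x":0,"y":0,"z":0,"jaw":-1}]'
```

```text
clock: 10.28
tcp_pos: [0.6501, 0.0234, 0.0302]
orientation: [-0.315, -3.125, -0.0]
contact_force: [-1.4, 0.1, 6.4]
grip_width: -0.0001
gripper_force: 2.8
```

```bash
python3 -m jog '[{"rx":0,"ry":0,"rz":0,"x":0,"y":0,"z":-0.01,"jaw":-1},{"rx":0,"ry":0,"rz":0,"x":0,"y":0,"z":0,"jaw":-1},{"rx":0,"ry":0,"rz":0,"x":0,"y":0,"z":0,"jaw":-1}]'
```

```text
clock: 10.65
tcp_pos: [0.6502, 0.0234, 0.0301]
orientation: [-0.316, -3.125, -0.001]
contact_force: [-3.7, 0.1, 10.0]
grip_width: 0.0001
gripper_force: 5.1
```

```bash
python3 -m jog '[{"rx":0,"ry":0,"rz":0,"x":0,"y":0,"z":0.7,"jaw":-1},{"rx":0,"ry":0,"rz":0,"x":0,"y":0,"z":0.9,"jaw":-1},{"rx":0,"ry":0,"rz":0,"x":0,"y":0,"z":0.8,"jaw":-1},{"rx":0,"ry":0,"rz":0,"x":0,"y":0,"z":0,"jaw":-1}]'
python3 -c "
from h import *
print(np.round(get_obs()['joints'],3),tool())"
```

```text
clock: 11.15
tcp_pos: [0.653, 0.0231, 0.1776]
orientation: [0.315, 3.118, 0.003]
contact_force: [0.6, -0.7, -0.6]
grip_width: -0.0002
gripper_force: 0.0
[-0.432  0.516  0.422  1.691 -0.246  0.98   1.447] (array([0.653 , 0.0231, 0.1776]), np.float64(78.5), np.float64(-0.9999673156685617), 11.15)
```

```bash
python3 -m jog '[{"rx":0,"ry":0,"rz":-1,"x":-0.27,"y":0.28,"z":0,"jaw":1},{"rx":0,"ry":0,"rz":-1,"x":-0.27,"y":0.28,"z":0,"jaw":1},{"rx":0,"ry":0,"rz":-1,"x":-0.27,"y":0.28,"z":0,"jaw":1},{"rx":0,"ry":0,"rz":-1,"x":-0.27,"y":0.28,"z":0,"jaw":1},{"rx":0,"ry":0,"rz":-1,"x":-0.27,"y":0.28,"z":0,"jaw":1},{"rx":0,"ry":0,"rz":-1,"x":-0.27,"y":0.28,"z":0,"jaw":1},{"rx":0,"ry":0,"rz":-1,"x":-0.27,"y":0.28,"z":0,"jaw":1},{"rx":0,"ry":0,"rz":-1,"x":-0.2,"y":0.24,"z":-0.4,"jaw":1}]'
python3 -m jog '[{"rx":0,"ry":0,"rz":-0.35,"x":0,"y":0,"z":0,"jaw":1},{"rx":0,"ry":0,"rz":0,"x":0,"y":0,"z":0,"jaw":1},{"rx":0,"ry":0,"rz":0,"x":0,"y":0,"z":0,"jaw":1},{"rx":0,"ry":0,"rz":0,"x":0,"y":0,"z":0,"jaw":1}]'
python3 - <<'E'
from h import *
print(tool(),get_obs()['joints'])
P,im=wrist();save('w5.png',im);np.save('w5.npy',im)
for m,st,c in wood(im,90): print(st,c.round(),rect(P,m,.022))
E
```

```text
clock: 12.15
tcp_pos: [0.5248, 0.1564, 0.1492]
orientation: [2.256, 2.186, 0.003]
contact_force: [-0.6, 0.9, -0.6]
grip_width: 0.0858
gripper_force: 0.0
clock: 12.65
tcp_pos: [0.525, 0.1551, 0.1492]
orientation: [2.316, 2.122, 0.001]
contact_force: [-0.2, -0.1, 0.7]
grip_width: 0.0851
gripper_force: 0.0
(array([0.525 , 0.1551, 0.1492]), np.float64(-5.0), np.float64(-0.9999999432046371), 12.65) [-0.99881574  0.46226584  0.77799483  1.97886708 -0.42308562  0.86712983
 -0.08031169]
[ 436  171   76  139 5911] [484. 244.] [767.7  54.8  84.4 194.8  11.8]
[ 214  112   66   51 3115] [247. 137.] [525.3 203.5  48.   62.5  87.3]
[366 261  34  30 583] [385. 273.] [672.2  35.2  25.2  54.6  33. ]
```

View pics/w5.png

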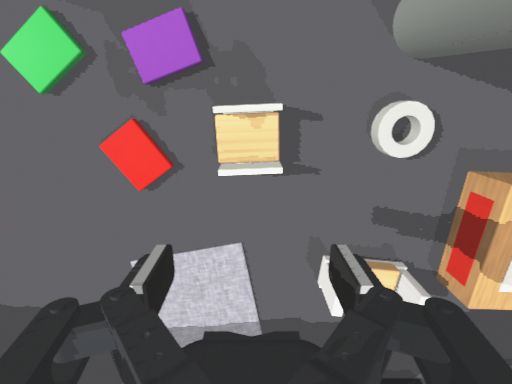

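The wooden plate in the caddy is at (247,137), the red distractor at (136,155) and the tape at (403,129). The fingers will clear both. I go over the plate, then down.

```bash
python3 -m jog '[{"rx":0,"ry":0,"rz":0.1,"x":0,"y":0.41,"z":0,"jaw":1},{"rx":0,"ry":0,"rz":0,"x":0,"y":0.4,"z":0,"jaw":1},{"rx":0,"ry":0,"rz":0,"x":0,"y":0,"z":-0.7,"jaw":1},{"rx":0,"ry":0,"rz":0,"x":0,"y":0,"z":-0.5,"jaw":1},{"rx":0,"ry":0,"rz":0,"x":0,"y":0,"z":0,"jaw":1},{"rx":0,"ry":0,"rz":0,"x":0,"y":0,"z":0,"jaw":1}]'
python3 - <<'E'
from h import *
print(tool())
P,im=wrist()
for m,st,c in wood(im,90): print(st,c.round(),rect(P,m,.022))
E
```

```text
clock: 13.45
tcp_pos: [0.5255, 0.205, 0.078]
orientation: [2.297, 2.143, 0.002]
contact_force: [-0.9, -0.1, -0.3]
grip_width: 0.0854
gripper_force: 0.0
(array([0.5255, 0.205 , 0.078 ]), np.float64(-4.0), np.float64(-0.9999991838604084), 13.45)
[ 211  188   81   53 3947] [252. 214.] [525.3 201.4  43.7  62.4  87.4]
[ 379  351   46   33 1039] [402. 370.] [665.1  27.7  42.4  44.8  85.9]
[480 256  32  85 900] [498. 303.] [741.  102.8  12.6  90.6  -7.2]
```

```bash
python3 -m jog '[{"rx":0,"ry":0,"rz":0.12,"x":0,"y":-0.03,"z":-0.5,"jaw":1},{"rx":0,"ry":0,"rz":0,"x":0,"y":0,"z":-0.4,"jaw":1},{"rx":0,"ry":0,"rz":0,"x":0,"y":0,"z":-0.27,"jaw":1},{"rx":0,"ry":0,"rz":0,"x":0,"y":0,"z":0,"jaw":1},{"rx":0,"ry":0,"rz":0,"x":0,"y":0,"z":0,"jaw":1}]'
```

```text
clock: 14.12
tcp_pos: [0.5256, 0.2024, 0.0079]
orientation: [2.275, 2.166, 0.002]
contact_force: [0.1, -0.0, -0.2]
grip_width: 0.0852
gripper_force: 0.0
```

```bash
python3 -m jog '[{"rx":0,"ry":0,"rz":0,"x":0,"y":0,"z":0,"jaw":-1},{"rx":0,"ry":0,"rz":0,"x":0,"y":0,"z":0,"jaw":-1},{"rx":0,"ry":0,"rz":0,"x":0,"y":0,"z":0,"jaw":-1},{"rx":0,"ry":0,"rz":0,"x":0,"y":0,"z":0,"jaw":-1}]' 40
```

```text
clock: 14.62
tcp_pos: [0.5254, 0.2025, 0.008]
orientation: [-2.276, -2.166, -0.002]
contact_force: [-1.5, -0.8, 6.3]
grip_width: 0.0609
gripper_force: 42.7
```

```bash
python3 -m jog '[{"rx":0,"ry":0,"rz":0,"x":0,"y":0,"z":0.4,"jaw":-1},{"rx":0,"ry":0,"rz":0,"x":0,"y":0,"z":0.9,"jaw":-1},{"rx":0,"ry":0,"rz":0,"x":-0.2,"y":-0.6,"z":0,"jaw":-1},{"rx":0,"ry":0,"rz":0,"x":-0.2,"y":-0.8,"z":0,"jaw":-1},{"rx":0,"ry":0,"rz":0,"x":-0.2,"y":-0.8,"z":0,"jaw":-1},{"rx":0,"ry":0,"rz":0,"x":-0.2,"y":-0.8,"z":0,"jaw":-1},{"rx":0,"ry":0,"rz":0,"x":-0.2,"y":-0.4,"z":0,"jaw":-1},{"rx":0,"ry":0,"rz":0,"x":0,"y":0,"z":0,"jaw":-1}]'
python3 -m jog '[{"rx":0,"ry":0,"rz":0,"x":0,"y":0,"z":-0.6,"jaw":-1},{"rx":0,"ry":0,"rz":0,"x":0,"y":0,"z":-0.6,"jaw":-1},{"rx":0,"ry":0,"rz":0,"x":0,"y":0,"z":-0.15,"jaw":-1},{"rx":0,"ry":0,"rz":0,"x":0,"y":0,"z":0,"jaw":-1},{"rx":0,"ry":0,"rz":0,"x":0,"y":0,"z":0,"jaw":-1}]'
```

```text
clock: 15.62
tcp_pos: [0.4638, -0.0038, 0.0853]
orientation: [-2.28, -2.161, -0.0]
contact_force: [0.5, 0.6, -0.6]
grip_width: 0.061
gripper_force: 44.3
clock: 16.25
tcp_pos: [0.4658, -0.0016, 0.0049]
orientation: [2.275, 2.166, 0.002]
contact_force: [-0.1, 0.2, 0.1]
grip_width: 0.0603
gripper_force: 44.3
```

```bash
python3 -m jog '[{"rx":0,"ry":0,"rz":0,"x":0,"y":0,"z":-0.04,"jaw":-1},{"rx":0,"ry":0,"rz":0,"x":0,"y":0,"z":-0.03,"jaw":-1},{"rx":0,"ry":0,"rz":0,"x":0,"y":0,"z":0,"jaw":-1},{"rx":0,"ry":0,"rz":0,"x":0,"y":0,"z":0,"jaw":-1}]'
```

```text
clock: 16.75
tcp_pos: [0.4648, -0.0018, -0.0002]
orientation: [-2.276, -2.166, -0.0]
contact_force: [0.0, 0.2, -0.2]
grip_width: 0.0605
gripper_force: 44.3
```

```bash
python3 -m jog '[{"rx":0,"ry":0,"rz":0,"x":0,"y":0,"z":-0.025,"jaw":-1},{"rx":0,"ry":0,"rz":0,"x":0,"y":0,"z":0,"jaw":-1}]'
```

```text
clock: 17.0
tcp_pos: [0.4649, -0.0018, -0.0011]
orientation: [-2.276, -2.165, -0.002]
contact_force: [-3.4, 0.3, 14.1]
grip_width: 0.0608
gripper_force: 45.8
```

```bash
python3 -m jog '[{"rx":0,"ry":0,"rz":0,"x":0,"y":0,"z":0.01,"jaw":1},{"rx":0,"ry":0,"rz":0,"x":0,"y":0,"z":0,"jaw":1},{"rx":0,"ry":0,"rz":0,"x":0,"y":0,"z":0,"jaw":1},{"rx":0,"ry":0,"rz":0,"x":0,"y":0,"z":0,"jaw":1},{"rx":0,"ry":0,"rz":0,"x":0,"y":0,"z":0.4,"jaw":1},{"rx":0,"ry":0,"rz":0,"x":0,"y":0,"z":0.9,"jaw":1},{"rx":0,"ry":0,"rz":1,"x":0.4,"y":0,"z":0.6,"jaw":0.6},{"rx":0,"ry":0,"rz":1,"x":0.4,"y":0,"z":0,"jaw":0.6}]'
python3 -m jog '[{"rx":0,"ry":0,"rz":1,"x":0,"y":0,"z":0,"jaw":0.6},{"rx":0,"ry":0,"rz":1,"x":0,"y":0,"z":0,"jaw":0.6},{"rx":0,"ry":0,"rz":1,"x":0,"y":0,"z":0,"jaw":0.6},{"rx":0,"ry":0,"rz":1,"x":0,"y":0,"z":0,"jaw":0.6},{"rx":0,"ry":0,"rz":1,"x":0,"y":0,"z":0,"jaw":0.6},{"rx":0,"ry":0,"rz":1,"x":0,"y":0,"z":0,"jaw":0.6},{"rx":0,"ry":0,"rz":1,"x":0,"y":0,"z":0,"jaw":0.6},{"rx":0,"ry":0,"rz":0,"x":0,"y":0,"z":0,"jaw":0.6}]'
python3 - <<'E'
from h import *
print(tool(),get_obs()['joints'].__class__,np.round(get_obs()['joints'],2))
P,im=wrist();np.save('w6.npy',im);save('w6.png',im)
for m,st,c in wood(im,90): print(st,c.round(),rect(P,m,.013))
E
```

```text
clock: 18.0
tcp_pos: [0.5152, -0.0014, 0.1155]
orientation: [1.855, 2.531, 0.006]
contact_force: [0.3, 0.2, 0.1]
grip_width: 0.0685
gripper_force: 0.0
clock: 19.0
tcp_pos: [0.5126, -0.002, 0.1127]
orientation: [-0.08, -3.14, -0.001]
contact_force: [-0.6, 1.1, -0.4]
grip_width: 0.0683
gripper_force: 0.0
(array([ 0.5126, -0.002 ,  0.1127]), np.float64(87.1), np.float64(-0.9999999194314695), 19.0) <class 'numpy.ndarray'> [-0.39  0.38  0.34  2.06 -0.19  0.72  1.58]
[   0    0  116   89 7851] [52. 39.] [ 372.2 -153.2   62.1   84.5   11.9]
[ 221  105   56   71 3781] [249. 140.] [464.3  -0.9  47.9  61.8  87.1]
[ 255  285   52   53 1272] [276. 317.] [655.3  25.9  54.5  69.6  78.5]
```

The thin plate lies flat on the mat at (0.464, −0.001), square to the jaws.

```bash
python3 -m jog '[{"rx":0,"ry":0,"rz":0,"x":-0.4,"y":0.02,"z":0,"jaw":0.6},{"rx":0,"ry":0,"rz":0,"x":-0.4,"y":0,"z":0,"jaw":0.6},{"rx":0,"ry":0,"rz":0,"x":0,"y":0,"z":-0.8,"jaw":0.6},{"rx":0,"ry":0,"rz":0,"x":0,"y":0,"z":-0.6,"jaw":0.6},{"rx":0,"ry":0,"rz":0,"x":0,"y":0,"z":-0.3,"jaw":0.6},{"rx":0,"ry":0,"rz":0,"x":0,"y":0,"z":0,"jaw":0.6},{"rx":0,"ry":0,"rz":0,"x":0,"y":0,"z":0,"jaw":0.6}]'
```

```text
clock: 19.92
tcp_pos: [0.4653, -0.0007, 0.0114]
orientation: [0.08, 3.14, -0.0]
contact_force: [0.4, 0.4, -0.2]
grip_width: 0.0685
gripper_force: 0.0
```

```bash
python3 -m jog '[{"rx":0,"ry":0,"rz":0,"x":-0.02,"y":0,"z":-0.16,"jaw":0.6},{"rx":0,"ry":0,"rz":0,"x":0,"y":0,"z":0,"jaw":0.6},{"rx":0,"ry":0,"rz":0,"x":0,"y":0,"z":0,"jaw":0.6},{"rx":0,"ry":0,"rz":0,"x":0,"y":0,"z":0,"jaw":-1},{"rx":0,"ry":0,"rz":0,"x":0,"y":0,"z":0,"jaw":-1},{"rx":0,"ry":0,"rz":0,"x":0,"y":0,"z":0,"jaw":-1},{"rx":0,"ry":0,"rz":0,"x":0,"y":0,"z":0,"jaw":-1}]' 40
```

```text
clock: 20.8
tcp_pos: [0.4638, -0.0006, 0.0016]
orientation: [0.078, 3.14, 0.0]
contact_force: [-1.1, 0.5, 4.9]
grip_width: 0.0467
gripper_force: 40.8
```

```bash
python3 -m jog '[{"rx":0,"ry":0,"rz":0,"x":0,"y":0,"z":0.5,"jaw":-1},{"rx":0,"ry":0,"rz":0,"x":0,"y":0,"z":0.8,"jaw":-1},{"rx":0,"ry":0,"rz":-0.45,"x":0.7,"y":0.1,"z":0.5,"jaw":-1},{"rx":0,"ry":0,"rz":-0.42,"x":0.8,"y":0.1,"z":0,"jaw":-1},{"rx":0,"ry":0,"rz":0,"x":0.8,"y":0.1,"z":0,"jaw":-1},{"rx":0,"ry":0,"rz":0,"x":0.8,"y":0.1,"z":0,"jaw":-1},{"rx":0,"ry":0,"rz":0,"x":0.4,"y":0,"z":0,"jaw":-1},{"rx":0,"ry":0,"rz":0,"x":0.4,"y":0,"z":0,"jaw":-1}]'
python3 -m jog '[{"rx":0,"ry":0,"rz":0,"x":0,"y":0,"z":0,"jaw":-1},{"rx":0,"ry":0,"rz":0,"x":0,"y":0,"z":0,"jaw":-1},{"rx":0,"ry":0,"rz":0,"x":0,"y":0,"z":0,"jaw":-1}]'
python3 - <<'E'
from h import *
print(tool())
P,im=wrist();save('w7.png',im);np.save('w7.npy',im)
for m,st,c in wood(im,90): print(st,c.round(),rect(P,m,.030))
E
```

```text
clock: 21.8
tcp_pos: [0.6982, 0.0235, 0.1088]
orientation: [-0.315, -3.125, 0.0]
contact_force: [-0.3, 0.3, 0.4]
grip_width: 0.0468
gripper_force: 41.9
clock: 22.18
tcp_pos: [0.6966, 0.0234, 0.1092]
orientation: [-0.315, -3.125, -0.0]
contact_force: [0.2, 0.2, -0.5]
grip_width: 0.0467
gripper_force: 41.9
(array([0.6966, 0.0234, 0.1092]), np.float64(78.5), np.float64(-0.9999995906114117), 22.175)
[ 206  201   95  136 9725] [252. 258.] [770.   10.3  87.6 153.7  83.2]
[ 209  108   61   76 4476] [239. 145.] [649.2  24.   48.3  61.4  78.4]
[ 305  229  104   69 3197] [369. 261.] [777.  116.2  60.3 121.  -55. ]
```

View pics/w7.png

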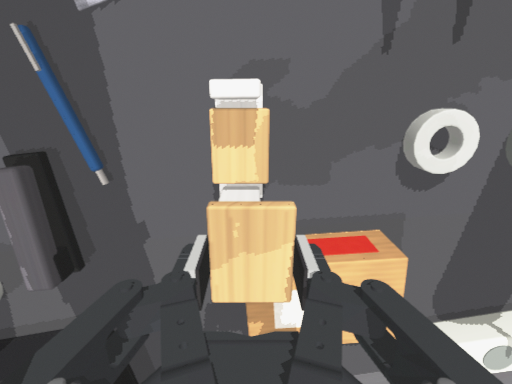

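The thick plate in the cradle is unmoved at (239,145). The held thin plate (208–295, 204–302) is square and centred in the jaws. I move over and lower.

```bash
python3 -m jog '[{"rx":0,"ry":0,"rz":0,"x":-0.4,"y":0.01,"z":0,"jaw":-1},{"rx":0,"ry":0,"rz":0,"x":-0.39,"y":0,"z":0,"jaw":-1},{"rx":0,"ry":0,"rz":0,"x":0,"y":0,"z":0,"jaw":-1},{"rx":0,"ry":0,"rz":0,"x":0,"y":0,"z":-0.5,"jaw":-1},{"rx":0,"ry":0,"rz":0,"x":0,"y":0,"z":-0.4,"jaw":-1},{"rx":0,"ry":0,"rz":0,"x":0,"y":0,"z":-0.28,"jaw":-1},{"rx":0,"ry":0,"rz":0,"x":0,"y":0,"z":0,"jaw":-1},{"rx":0,"ry":0,"rz":0,"x":0,"y":0,"z":0,"jaw":-1}]'
```

```text
clock: 23.22
tcp_pos: [0.6511, 0.0239, 0.0392]
orientation: [0.316, 3.124, 0.0]
contact_force: [0.2, -0.6, 0.3]
grip_width: 0.0468
gripper_force: 41.9
```

```bash
python3 -m jog '[{"rx":0,"ry":0,"rz":0,"x":-0.025,"y":0,"z":-0.12,"jaw":-1},{"rx":0,"ry":0,"rz":0,"x":0,"y":0,"z":0,"jaw":-1},{"rx":0,"ry":0,"rz":0,"x":0,"y":0,"z":0,"jaw":-1}]'
```

```text
clock: 23.6
tcp_pos: [0.6488, 0.024, 0.0314]
orientation: [0.315, 3.126, 0.0]
contact_force: [-0.6, -0.0, -0.1]
grip_width: 0.0469
gripper_force: 41.9
```

```bash
python3 -m jog '[{"rx":0,"ry":0,"rz":0,"x":0,"y":0,"z":-0.035,"jaw":-1},{"rx":0,"ry":0,"rz":0,"x":0,"y":0,"z":0,"jaw":-1},{"rx":0,"ry":0,"rz":0,"x":0,"y":0,"z":0,"jaw":-1}]'
```

```text
clock: 23.98
tcp_pos: [0.6487, 0.024, 0.0291]
orientation: [-0.315, -3.126, -0.0]
contact_force: [0.1, 0.1, -0.4]
grip_width: 0.0463
gripper_force: 41.9
```

```bash
python3 -m jog '[{"rx":0,"ry":0,"rz":0,"x":0,"y":0,"z":-0.018,"jaw":-1},{"rx":0,"ry":0,"rz":0,"x":0,"y":0,"z":0,"jaw":-1}]'
```

```text
clock: 24.22
tcp_pos: [0.6489, 0.024, 0.0288]
orientation: [0.316, 3.126, 0.001]
contact_force: [-1.9, 0.1, 6.6]
grip_width: 0.0469
gripper_force: 42.4
```

Contact (6.6 N). Release, retreat and look.

```bash
python3 -m jog '[{"rx":0,"ry":0,"rz":0,"x":0,"y":0,"z":0,"jaw":0.6},{"rx":0,"ry":0,"rz":0,"x":0,"y":0,"z":0,"jaw":0.6},{"rx":0,"ry":0,"rz":0,"x":0,"y":0,"z":0,"jaw":0.6},{"rx":0,"ry":0,"rz":0,"x":0,"y":0,"z":0,"jaw":0.6},{"rx":0,"ry":0,"rz":0,"x":0,"y":0,"z":0.5,"jaw":0.6},{"rx":0,"ry":0,"rz":0,"x":0,"y":0,"z":0.8,"jaw":-1},{"rx":0,"ry":0,"rz":0,"x":0.4,"y":0,"z":0.3,"jaw":-1},{"rx":0,"ry":0,"rz":0,"x":0.4,"y":0,"z":0,"jaw":-1}]'
python3 -m jog '[{"rx":0,"ry":0,"rz":0,"x":0,"y":0,"z":0,"jaw":-1},{"rx":0,"ry":0,"rz":0,"x":0,"y":0,"z":0,"jaw":-1}]'
python3 - <<'E'
from h import *
print(tool())
P,im=wrist()
for m,st,c in wood(im,90): print(st,c.round(),rect(P,m,.040))
E
```

```text
clock: 25.22
tcp_pos: [0.6986, 0.0241, 0.1267]
orientation: [0.315, 3.122, 0.002]
contact_force: [0.2, -0.1, -0.9]
grip_width: 0.0133
gripper_force: 0.0
clock: 25.48
tcp_pos: [0.6956, 0.0238, 0.1233]
orientation: [-0.316, -3.124, 0.001]
contact_force: [0.2, 0.7, -0.1]
grip_width: 0.0001
gripper_force: 0.0
(array([0.6956, 0.0238, 0.1233]), np.float64(78.5), np.float64(-0.9999982893519258), 25.475)
[ 262  225  138   92 5276] [347. 262.] [771.9  97.6  83.1 163.1 -34.4]
[ 210  109   60   75 4293] [240. 146.] [649.1  24.5  48.3  61.7  78.4]
[247 306  11  31 266] [252. 321.] [829.1  -2.    9.4  39.4  82. ]
```

```bash
python3 -m jog '[{"rx":0,"ry":0,"rz":0,"x":-0.4,"y":0,"z":0,"jaw":-1},{"rx":0,"ry":0,"rz":0,"x":-0.38,"y":0,"z":0,"jaw":-1},{"rx":0,"ry":0,"rz":0,"x":0,"y":0,"z":-0.5,"jaw":-1},{"rx":0,"ry":0,"rz":0,"x":0,"y":0,"z":-0.5,"jaw":-1},{"rx":0,"ry":0,"rz":0,"x":0,"y":0,"z":-0.3,"jaw":-1},{"rx":0,"ry":0,"rz":0,"x":0,"y":0,"z":0,"jaw":-1},{"rx":0,"ry":0,"rz":0,"x":0,"y":0,"z":0,"jaw":-1}]'
```

```text
clock: 26.4
tcp_pos: [0.6506, 0.0238, 0.047]
orientation: [0.316, 3.124, 0.0]
contact_force: [0.1, -0.3, -0.5]
grip_width: -0.0002
gripper_force: 0.0
```

```bash
python3 -m jog '[{"rx":0,"ry":0,"rz":0,"x":0,"y":0,"z":-0.06,"jaw":-1},{"rx":0,"ry":0,"rz":0,"x":0,"y":0,"z":-0.04,"jaw":-1},{"rx":0,"ry":0,"rz":0,"x":0,"y":0,"z":0,"jaw":-1},{"rx":0,"ry":0,"rz":0,"x":0,"y":0,"z":0,"jaw":-1}]'
```

```text
clock: 26.9
tcp_pos: [0.6501, 0.024, 0.0402]
orientation: [0.315, 3.125, 0.0]
contact_force: [-0.1, 0.8, 0.8]
grip_width: -0.0003
gripper_force: 0.4
```

```bash
python3 -m jog '[{"rx":0,"ry":0,"rz":0,"x":0,"y":0,"z":-0.025,"jaw":-1},{"rx":0,"ry":0,"rz":0,"x":0,"y":0,"z":0,"jaw":-1},{"rx":0,"ry":0,"rz":0,"x":0,"y":0,"z":0,"jaw":-1}]'
```

```text
clock: 27.28
tcp_pos: [0.6502, 0.024, 0.0401]
orientation: [0.316, 3.125, 0.001]
contact_force: [-4.3, 0.4, 12.2]
grip_width: -0.0003
gripper_force: 6.4
```

Pressed with 12 N and held. Retreat and check.

```bash
python3 -m jog '[{"rx":0,"ry":0,"rz":0,"x":0,"y":0,"z":0,"jaw":-1},{"rx":0,"ry":0,"rz":0,"x":0,"y":0,"z":0.5,"jaw":-1},{"rx":0,"ry":0,"rz":0,"x":0,"y":0,"z":0.9,"jaw":-1},{"rx":0,"ry":0,"rz":0,"x":0.75,"y":0,"z":0.4,"jaw":-1},{"rx":0,"ry":0,"rz":0,"x":0,"y":0,"z":0,"jaw":-1},{"rx":0,"ry":0,"rz":0,"x":0,"y":0,"z":0,"jaw":-1},{"rx":0,"ry":0,"rz":0,"x":0,"y":0,"z":0,"jaw":-1}]'
python3 - <<'E'
from h import *
print(tool(),np.abs(get_obs()['qvel']).max())
P,im=wrist();s=grab_frame('side')
for m,st,c in wood(im,90): print(st,c.round(),rect(P,m,.040))
d=cv2.absdiff(s,np.load('side.npy')).max(2)>60;k,l,st,c=cv2.connectedComponentsWithStats(d.astype(np.uint8));print([x.tolist() for x in st[1:] if x[4]>60])
E
```

```text
clock: 28.15
tcp_pos: [0.6933, 0.024, 0.1451]
orientation: [-0.315, -3.123, 0.001]
contact_force: [0.1, -0.6, -1.2]
grip_width: 0.0
gripper_force: 0.0
(array([0.6933, 0.024 , 0.1451]), np.float64(78.5), np.float64(-0.999995376221239), 28.15) 0.004541453865186028
[ 245  218  143   92 4839] [338. 254.] [770.7  92.2  88.1 180.4 -36.6]
[ 214  111   55   69 3601] [241. 145.] [649.   24.5  48.4  62.   78.4]
[249 306   8  17 117] [252. 314.] [837.1  -3.4   8.   22.5  78.7]
[[185, 0, 45, 25, 511], [240, 0, 12, 13, 70], [154, 7, 34, 19, 102], [165, 27, 52, 30, 573], [173, 61, 41, 36, 681], [165, 65, 12, 17, 76], [181, 97, 30, 10, 100], [272, 136, 25, 19, 293], [210, 179, 31, 26, 495], [99, 214, 24, 37, 277], [51, 251, 52, 89, 862], [246, 250, 30, 25, 423]]
```

```bash
python3 -c "
from bench import r
print(r.hand_in())"
```

```text
the job is handed in; nothing more can be done
None
```

I laid the thick plate in the cradle and pressed it (10 N), then set the thin plate on the mouse mat, regripped it, laid it squarely on the thick one and pressed it (12 N); the plates measured within about 1 mm and 1° of the seat, and I handed the job in at about 28 s, but no verdict came back.

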